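# Close the bench clamp on the aluminium tube block

### The job

Two bench clamps stand open on the lab bench, one with a bare aluminium tube block between its jaws and one with a blue block. Turn the crank of the clamp with the aluminium block clockwise as far as it goes, so that its jaw slides onto the block and holds it firmly against the fixed jaw, then let go. Do not turn the other clamp's crank.

Things in the scene. Friction and masses are not known exactly. Their poses are not given: they have to be found in the camera images.
- clamp_a: The clamp to close: a bench clamp for tube blocks (white gear housing, grey base plate 265 x 90 x 18 mm). Its origin is on the table plane exactly under the vertical crank axis; its x axis points from the crank along the base to the fixed dark jaw, z up. All of it but the crank lies below 83 mm. The base is bolted down. The fixed jaw's face is 160 mm from the crank axis along x.
- knob_a (a point): Black upright crank knob of clamp A, 18 mm diameter, 50 mm tall, spinning freely on the flat steel crank arm. The point is on the knob's axis, 122 mm above the table, 20 mm below the knob's top and 30 mm above the crank arm. It moves on a level circle of radius 55 mm about the crank axis. Turning takes about 3 to 4 N at the knob, up to 6 N when clamping; it stays where it is left.
- crank_a (a joint): Crank angle of clamp A (rad): 0 fully open, growing clockwise seen from above, up to a hard stop at 3.6. Each rad slides the jaw 10 mm along the clamp's x; the pad meets the block, which must first slide up to the fixed jaw, so that clamping builds up from about 3.0 to the stop. It starts between 0 and 0.8.
- pad_a: Black rubber pad 84 x 40 x 8 mm on springs at the front of clamp A's sliding jaw. Its origin is the centre of the face that meets the block. It gives by up to 8 mm at 1.8 N per mm.
- block_a: Bare aluminium tube block with 15 dark holes in its top, 40 (x, across the jaws) x 70 x 50 mm, standing loose on the base plate between the open jaws of clamp A. Origin at the centre of its underside.
- knob_b (a point): The same kind of crank knob, on the second, identical clamp B, which holds a blue plastic tube block. Not to be used.

How it is judged (in metres and radians):
At the end, for the whole second after the job is handed in: The crank of the aluminium block's clamp is within 0.4 rad of its stop, its pad presses on the block with more than 5 N, and the block is at rest, standing on the base plate (within 6 mm), up against the fixed jaw (within 5 mm) and square to it within 10 degrees (contact force between pad_a and block_a above 5 N and value of joint crank_a above 3.2 rad and x of block_a in the frame of clamp_a above 0.135 m and z of block_a in the frame of clamp_a below 0.024 m and angle between the x axis of block_a and the x axis of clamp_a, either way round below 0.17 rad and linear speed of block_a below 0.02 m/s); the robot touches nothing.
It fails at once if the crank knob of the clamp with the blue block is moved by more than 15 mm (distance of knob_b from where it was at the start of the episode above 0.015 m).
It also fails if it takes over 34 s, if anything falls off the work surface, if the arm or the gripper's body presses on something with over 40 N, if the wrist force passes 120 N, or if a joint passes its speed limit or range.

### The arm

A 6-joint arm with a two-finger parallel gripper is mounted at the origin on the work surface. World frame = base frame: x ahead of the robot, y to its left, z up, the work surface at z = 0. Lengths are in mm, angles in rad, forces in N, time in s.
With the tool pointing down it reaches from about 325 to 925 mm from the base axis. Payload 3.1 kg.
Tool frame: the origin (TCP) lies on the centre line of the jaws, within the pads' length; the fingertips stand 17 mm ahead of it and the grasp point (between the pads) lies 2 mm behind it (env.tip_reach is the distance from the TCP to the fingertips, in mm); z points along the fingers, y is the direction in which the jaws open and shut (so a half turn about z gives the same grasp; the last joint's range is limited). The gripper opens to 85 mm and grips with 20 to 120 N. Pads are 22 mm wide; open, the fingers measure 114 mm over their backs; the gripper's body (76 mm by 85 mm) begins 54 mm behind the grasp point. The pads swing forward as they close: fully open they stand 13 mm farther back than shut.
Start: joints at [-1.232, 0.217, 1.613, -0, 1.311, -0.112], TCP at [272.325, -562.564, 248.3] pointing down, gripper open.
Joint ranges: [-2.75, 2.75], [-0.78, 2.1], [0.31, 2.55], [-1.13, 4.27], [0.13, 2.63], [-2.58, 2.58]. Speed limits (rad/s): [2.79, 2.79, 3.14, 3.14, 3.14, 3.14].

### API

Orientations are given as a unit quaternion [w, x, y, z].
In Python, from bench import env gives the robot as it stands.
- The arm moves only by the shell command python3 -m inch 'ROWS' [FORCE]. ROWS is JSON, a list that holds one entry, the list of rows, each a list of 7 numbers: the shift along the tool's x, y, z in units of 25 mm (1.0 is 25 mm), then the turn, a rotation vector about the tool's x, y, z in units of 6 degrees (1.0 is 6 degrees), then the opening in per cent of the stroke, from 0 (shut) to 100 (fully open). A call has 1 to 10 rows; each row shifts and turns the commanded pose from where the row before left it, along the tool's axes as they then stand; what a row does not reach is not made up. A row lasts 1/10 s, in which the tool goes at most 50 mm and 8.59 degrees, less where a joint would pass 70% of its speed; a pose out of reach is approached as far as the arm can. A call is refused whole if a number of a shift passes 1 or a number of a turn 1, either way. A call with a gripper value outside its range is refused whole. The fingers move at their own pace and stop on an object; FORCE is the grip in N (left out, the last holds). Time passes only in rows, so rows that do not move let the fingers close. It gives the time, the measured TCP pose, the force and the opening at its end, in the units of the state.
- env.get_state(): the state, without advancing time (a new reading comes with each control period).
- env.snapshot(name): name is "side" or "top"; returns (picture, depth): 420x560x3 uint8, red, green, blue; 420x560 float32, mm along the optical axis (not along the pixel's ray), 0 where there is no reading.
- env.calibration(name): a dict with "mtx" (3x3 intrinsics, pixels), "cam_to_world" (4x4, takes a point from camera to world coordinates). Camera axes: x right, y up, looking along -z (the intrinsics and any distortion apply to the point x, -y, -z); pixel columns grow to the right and rows downward; lengths in mm; the calibration is good to about 2 mm. A picture is of the moment at which its call begins. calibration takes no time and is no camera call.
- env.hand_in(): hands the job in, once; it reports no verdict.
Trained networks look in the newest picture that a camera, given by its name, has taken for a name from the list of things; names that differ only in an ending like _2 or _b are one class to them, and where a whole thing is asked for, a point or a joint stands for the part that bears it (a point fixed in the world has none). Each returns a list of dicts, best first, with "score" (0 to 1); they miss things now and then, are a little off and sometimes report something else, mostly with a low value. They report only what shows in the picture. A call takes as long as a camera call.
- env.search_frame(camera, target): "position" ([column, row] in pixels, amid what is visible of it).
- env.masks_of(camera, target): "mask" (420x560 bool, what is visible of it) and "position" ([column, row] in pixels, amid what is visible of it).
The state is a dict: "time_s": time; "joint_positions": joint angles; "joint_vel": joint speeds; "joint_torque": joint torques, N m; "tcp_pos": TCP position; "orientation": TCP orientation; "contact_force": force on the tool from outside, world axes, zero at the start; "moment": the same for the moment, N m; "opening": finger opening in mm.
Only numpy, scipy, OpenCV 4.12 (cv2) and the standard library are available. Lean on these libraries where they do the work, as an engineer would, in place of code of your own. Each camera call takes 0.05 s, during which the arm holds its last target. There are 200 camera calls.

## Working session

There is one attempt and no reset: what is moved stays moved. The work goes in short steps, Python scripts to look and compute and a shell command to move; the robot and the scene stay as the last step left them, time stands still between calls to the robot, and variables do not carry over. Pictures are saved under pics/ and viewed, about 8 in all and at most 12, crops included, and the job is handed in when it is done.

```bash
ls; mkdir -p pics
cat > h.py <<'E'
from bench import env
import numpy as np, cv2
def world(cam,px,d):
    c=env.calibration(cam);K=np.array(c["mtx"]);T=np.array(c["cam_to_world"])
    u=(px[0]-K[0,2])/K[0,0];v=(px[1]-K[1,2])/K[1,1]
    return (T@np.array([u*d,-v*d,-d,1]))[:3]
def at_z(cam,px,z):
    a=world(cam,px,1.);b=world(cam,px,1000.)
    return a+(b-a)*(z-a[2])/(b[2]-a[2])
def cloud(cam,D):
    c=env.calibration(cam);K=np.array(c["mtx"]);T=np.array(c["cam_to_world"])
    r,q=np.mgrid[:D.shape[0],:D.shape[1]]
    P=np.stack([(q-K[0,2])/K[0,0]*D,-(r-K[1,2])/K[1,1]*D,-D,np.ones_like(D)],-1)
    return (P@T.T)[...,:3]
E
python3 - <<'E'
from h import *
for c in("top","side"):
    p,D=env.snapshot(c); cv2.imwrite(f"pics/{c}0.png",p[...,::-1]); W=cloud(c,D)
    k=env.calibration(c); print(c,k)
    for t in("knob_a","clamp_a","block_a","pad_a","crank_a"):
        for m in env.masks_of(c,t)[:4]:
            M=m["mask"]&(D>0); q=W[M]
            print(t,round(m["score"],2),np.round(m["position"]),M.sum(),np.median(q,0).round() if len(q) else None, np.percentile(q[:,2],97).round() if len(q) else None)
s=env.get_state();print(s)
E
```

```text
pics
top {'mtx': array([[402.60528869,   0.        , 280.97943093],
       [  0.        , 402.60528869, 207.60989475],
       [  0.        ,   0.        ,   1.        ]]), 'cam_to_world': array([[ 5.06451181e-04,  9.94949418e-01, -1.00376284e-01,
         4.94678698e+02],
       [-9.99709582e-01, -1.91466759e-03, -2.40226218e-02,
         1.10170637e+01],
       [-2.40934809e-02,  1.00359299e-01,  9.94659497e-01,
         8.38325606e+02],
       [ 0.00000000e+00,  0.00000000e+00,  0.00000000e+00,
         1.00000000e+00]])}
knob_a 0.68 [407. 209.] 576 [ 563. -210.   93.] 142.0
knob_a 0.56 [200. 232.] 518 [521. 182.  94.] 143.0
clamp_a 0.82 [213. 218.] 5081 [562. 156.  62.] 96.0
block_a 0.7 [217. 170.] 915 [644. 149.  68.] 71.0
pad_a 0.8 [214. 189.] 272 [600. 159.  60.] 64.0
crank_a 0.58 [200. 232.] 590 [521. 183.  94.] 143.0
side {'mtx': array([[477.26974041,   0.        , 276.82763965],
       [  0.        , 477.26974041, 210.41553053],
       [  0.        ,   0.        ,   1.        ]]), 'cam_to_world': array([[-8.40684112e-01,  3.34474111e-01, -4.25884131e-01,
         1.80736752e
[... 597 characters left out ...]
positions': array([-1.23220250e+00,  2.16877815e-01,  1.61338697e+00,  2.41104863e-05,
        1.31131833e+00, -1.12175583e-01]), 'joint_vel': array([ 2.81643349e-05, -9.32311242e-04, -1.06919018e-03,  3.49315595e-04,
        7.99104740e-04, -8.82510516e-04]), 'joint_torque': array([-2.11686233e-04, -3.96582127e+01, -3.04030788e+01, -1.69287255e-04,
        1.16587918e-03,  3.34001648e-06]), 'tcp_pos': array([ 272.33098422, -562.5645738 ,  248.32085284]), 'orientation': array([3.42675409e-06, 9.74708896e-01, 2.23478338e-01, 1.21163695e-05]), 'contact_force': array([ 0.42171573, -0.17062847,  0.48698227]), 'moment': array([ 0.03187278, -0.00538267, -0.03338532]), 'opening': 85.44659611105769}
```

Run:
```python
import cv2,numpy as np
a=cv2.imread("pics/top0.png")
cv2.imwrite("pics/t1.png",cv2.resize(a[100:340,120:480],(800,533)))
```

```text
(no output)
```

View pics/t1.png

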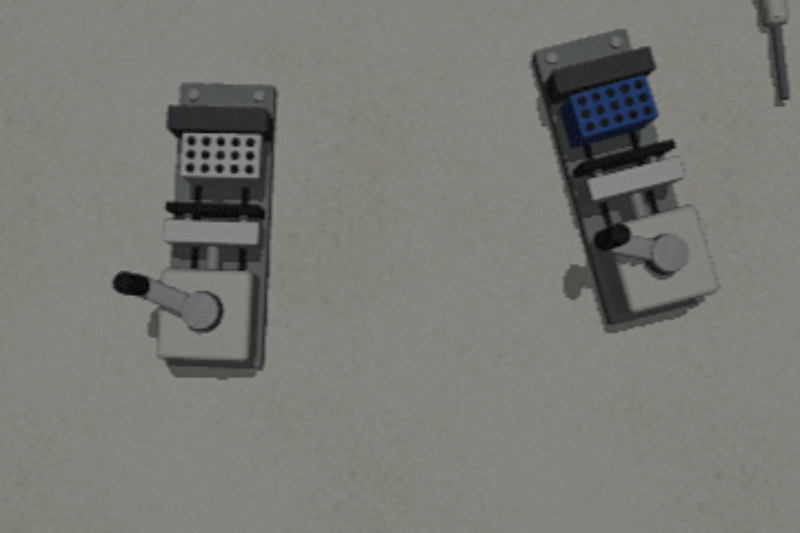

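View pics/side0.png

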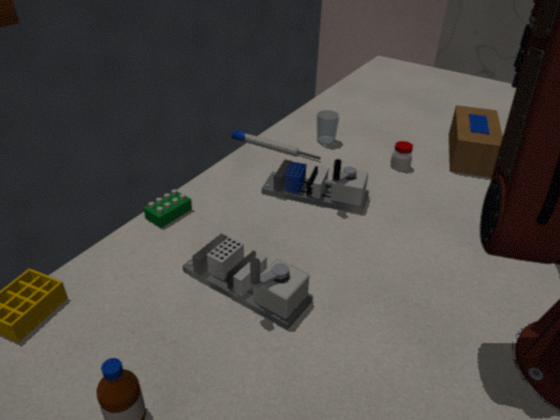

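Run:
```python
from h import *
for c in("top","side"):
    p,D=env.snapshot(c);W=cloud(c,D)
    near=(abs(W[...,0]-560)<170)&(abs(W[...,1]-165)<110)&(D>0)
    k=W[near&(W[...,2]>115)]
    print(c,"knob",len(k),k.mean(0).round(1),k.min(0).round(),k.max(0).round())
    t=k[k[:,2]>137];print(" top",len(t),t.mean(0).round(1))
    h=W[near&(W[...,2]>86)&(W[...,2]<110)];
    print(" arm z hist",np.histogram(h[:,2],bins=np.arange(84,112,2)))
    h=W[near&(W[...,2]>86)&(W[...,2]<112)]
    if len(h):print(" arm",len(h),h.mean(0).round(1),h.min(0).round(),h.max(0).round())
    for m in env.masks_of(c,"block_a")[:1]:
        q=W[m["mask"]&(W[...,2]>62)];r=cv2.minAreaRect(q[:,:2].astype(np.float32));print(" block",r,q[:,2].mean())
    q=W[near&(W[...,2]>10)&(W[...,2]<26)];print(" base",cv2.minAreaRect(q[:,:2].astype(np.float32)))
    q=W[near&(W[...,2]>70)&(W[...,2]<84)&(W[...,0]<560)];print(" house",cv2.minAreaRect(q[:,:2].astype(np.float32)),np.median(q,0))
for px in((211,240),):print(at_z("top",px,95))
```

```text
top knob 118 [531.6 211.1 137.1] [523. 205. 116.] [541. 222. 145.]
 top 85 [531.8 212.7 141.5]
 arm z hist (array([  0,   8,  17,  77, 169, 130,  14,   2,   3,   3,   1,   4,   4]), array([ 84,  86,  88,  90,  92,  94,  96,  98, 100, 102, 104, 106, 108,
       110]))
 arm 434 [517.3 176.8  93.6] [495. 147.  87.] [540. 214. 111.]
 block ((594.9405517578125, 85.31216430664062), (240.37461853027344, 67.14779663085938), 52.1463737487793) 72.62816772716691
 base ((593.59912109375, 160.1240997314453), (90.65008544921875, 264.8677673339844), 87.99175262451172)
 house ((508.1583557128906, 162.82269287109375), (79.80155181884766, 77.47673797607422), 88.24765014648438) [500.70607309 155.48270191  74.04341829]
side knob 159 [531.1 217.1 132.2] [524. 206. 115.] [541. 223. 143.]
 top 65 [532.5 215.  140.8]
 arm z hist (array([  0,  20,  45, 107, 130,  56,  15,   6,   8,  11,   7,   4,  11]), array([ 84,  86,  88,  90,  92,  94,  96,  98, 100, 102, 104, 106, 108,
       110]))
 arm 428 [519.  185.8  93.8] [497. 147.  86.] [540. 224. 112.]
 block ((377.8370361328125, 433.1212463378906), (64.80402374267578, 681.1171875), 29.74549674987793) 104.37955651311744
 base ((594.989501953125, 161.9339599609375), (92.14530944824219, 265.572265625), 88.8797607421875)
 house ((509.66595458984375, 169.50987243652344), (77.18984985351562, 93.76852416992188), 0.24619585275650024) [495.90754504 169.9633744   73.30827311]
[509.74798657 158.36719865  95.        ]
```

```bash
python3 -m inch '[[[0.4,-0.4,0,0,0,0,100],[0.9,-0.92,0,0,0,0,100],[0.9,-0.92,0,0,0,0,100],[0.9,-0.92,0,0,0,0,100],[0.9,-0.92,0,0,0,0,100],[0.9,-0.92,0,0,0,0,100],[0.9,-0.92,0,0,0,0,100],[0.9,-0.92,0,0,0,0,100],[0.9,-0.92,0,0,0,0,100],[0.9,-0.92,0,0,0,0,100]]]'
python3 -m inch '[[[0.9,-0.92,0,0,0,0,100],[0.9,-0.92,0,0,0,0,100],[0.9,-0.92,0,0,0,0,100],[0.9,-0.92,0,0,0,0,100],[0.9,-0.92,0,0,0,0,100],[0.9,-0.92,0,0,0,0,100],[0.9,-0.92,0,0,0,0,100],[0.9,-0.92,0,0,0,0,100],[0.9,-0.92,0,0,0,0,100],[0.9,-0.92,0,0,0,0,100]]]'
```

```text
time_s: 1.8
tcp_pos: [369.1, -272.4, 248.3]
orientation: [-0.0, 0.975, 0.224, 0.0]
contact_force: [0.6, 0.0, 0.1]
opening: 85.7
time_s: 2.8
tcp_pos: [470.9, 32.4, 248.4]
orientation: [-0.0, 0.975, 0.224, 0.0]
contact_force: [-0.3, 0.7, 1.0]
opening: 85.3
```

```bash
python3 -m inch '[[[0.9,-0.9,0,0,0,0,100],[0.9,-0.9,0,0,0,0,100],[0.9,-0.9,0,0,0,0,100],[0.9,-0.9,0,0,0,0,100],[0.9,-0.9,0,0,0,0,100],[0.6,-0.6,0,0,0,0,70],[0.2,-0.3,0,0,0,-1,50],[0,0,0,0,0,-1,50],[0,0,0,0,0,-1,50],[0,0,0,0,0,-1,50]]]'
python3 -m inch '[[[0,0,0,0,0,-1,50],[0,0,0,0,0,-1,50],[0,0,0,0,0,-1,50],[0,0,0,0,0,-1,50],[0,0,0,0,0,-1,50],[0,0,0,0,0,-1,50],[0,0,0,0,0,-1,50],[0,0,0,0,0,-1,50],[0,0,0,0,0,-1,50],[0,0,0,0,0,-1,50]]]'
python3 -m inch '[[[0,0,0,0,0,-1,50],[0,0,0,0,0,-1,50],[0,0,0,0,0,-1,50],[0,0,0,0,0,-1,50],[0,0,0,0,0,-1,50],[0,0,0,0,0,-1,50],[0,0,0,0,0,-1,50],[0,0,0,0,0,-1,50],[0,0,0,0,0,-1,50],[0,0,0,0,0,-1,50]]]'
python3 -m inch '[[[0,0,0,0,0,-1,50],[0,0,0,0,0,-1,50],[0,0,0,0,0,-1,50],[0,0,0,0,0,-1,50],[0,0,0,0,0,-1,50],[0,0,0,0,0,-1,50],[0,0,0,0,0,-1,50],[0,0,0,0,0,-1,50],[0,0,0,0,0,-1,50],[0,0,0,0,0,-1,50]]]'
python3 - <<'E'
from h import *
from scipy.spatial.transform import Rotation as R
s=env.get_state();M=R.from_quat(np.roll(s["orientation"],-1)).as_matrix()
print(s["joint_positions"].round(3),s["tcp_pos"].round(1));print(M.round(3))
print("yaw y",np.degrees(np.arctan2(M[1,1],M[0,1])),"tool shift/25",(M.T@(np.array([531.5,213.5,122])-s["tcp_pos"])/25).round(3))
E
```

```text
time_s: 3.8
tcp_pos: [530.8, 210.3, 248.2]
orientation: [-0.0, 0.906, 0.424, -0.0]
contact_force: [0.1, -0.4, -0.4]
opening: 43.0
time_s: 4.8
tcp_pos: [530.8, 210.1, 248.3]
orientation: [-0.0, 0.573, 0.82, -0.0]
contact_force: [0.0, -0.7, -0.6]
opening: 42.7
time_s: 5.8
tcp_pos: [530.8, 210.1, 248.3]
orientation: [-0.0, 0.086, 0.996, 0.0]
contact_force: [-0.4, -0.3, 0.8]
opening: 42.5
time_s: 6.8
tcp_pos: [530.8, 210.1, 248.3]
orientation: [-0.0, -0.423, 0.906, 0.0]
contact_force: [0.2, 0.7, 0.2]
opening: 42.9
[ 0.254  0.103  1.743  0.     1.296 -2.191] [530.8 210.1 248.3]
[[-0.642 -0.767 -0.001]
 [-0.767  0.642  0.   ]
 [ 0.     0.001 -1.   ]]
yaw y 140.09453300384496 tool shift/25 [-0.123  0.064  5.052]
```

```bash
python3 -m inch '[[[-0.12,0.06,0,0,0,-1,50],[0,0,0.5,0,0,-1,50],[0,0,0.9,0,0,0,50],[0,0,0.9,0,0,0,50],[0,0,0.9,0,0,0,50],[0,0,0.8,0,0,0,50],[0,0,0.6,0,0,0,50],[0,0,0.3,0,0,0,50],[0,0,0,0,0,0,50]]]' 20
python3 - <<'E'
from h import *
for c in("top","side"):
    p,D=env.snapshot(c); cv2.imwrite(f"pics/{c}2.png",p[...,::-1])
    if c=="side": cv2.imwrite("pics/s2.png",cv2.resize(p[200:340,170:350,::-1],(720,560)))
print(env.get_state()["joint_positions"].round(3))
E
```

```text
time_s: 7.7
tcp_pos: [531.5, 212.9, 124.7]
orientation: [-0.001, -0.514, 0.858, 0.0]
contact_force: [-0.3, 0.1, -0.0]
opening: 42.6
[ 0.258  0.243  1.828  0.     1.069 -2.392]
```

View pics/s2.png

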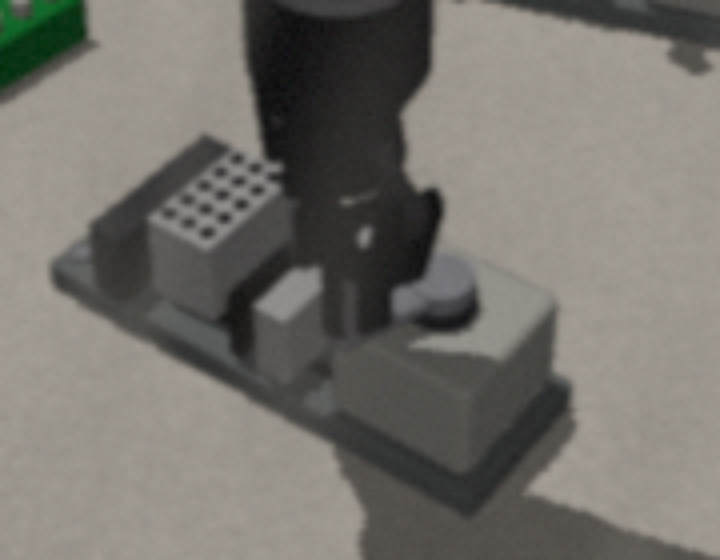

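The crop shows the gripper down over the crank arm's outer end (about 350,270 in the crop), the knob hidden behind the near finger and the crank unmoved. I close lightly to confirm by the opening.

```bash
python3 -m inch '[[[0,0,0,0,0,0,10],[0,0,0,0,0,0,10],[0,0,0,0,0,0,10],[0,0,0,0,0,0,10],[0,0,0,0,0,0,10],[0,0,0,0,0,0,10]]]' 20
```

```text
time_s: 8.4
tcp_pos: [533.4, 213.3, 127.0]
orientation: [0.001, -0.514, 0.858, -0.0]
contact_force: [-0.8, -0.2, 6.0]
opening: 17.5
```

```bash
python3 -m inch '[[[0,0,0,0,0,0,25],[0,0,0,0,0,0,25],[0,-0.1,0,0,0,0.3,25],[0.01,-0.23,0,0,0,1,25],[0.01,-0.23,0,0,0,1,25],[0.01,-0.23,0,0,0,1,25],[0.01,-0.23,0,0,0,1,25],[0.01,-0.23,0,0,0,1,25]]]'
python3 - <<'E'
from h import *
for c in("top","side"):
    p,D=env.snapshot(c); cv2.imwrite(f"pics/{c}3.png",p[...,::-1])
    if c=="top":cv2.imwrite("pics/t3.png",cv2.resize(p[120:300,130:310,::-1],(560,560)))
print(env.get_state()["contact_force"].round(1))
E
```

```text
time_s: 9.2
tcp_pos: [554.1, 192.5, 125.1]
orientation: [-0.001, -0.256, 0.967, 0.001]
contact_force: [-1.8, 3.0, 0.1]
opening: 21.4
[-1.1  0.8 -0.2]
```

```bash
python3 -m inch '[[[0.01,-0.23,0,0,0,1,25],[0.01,-0.23,0,0,0,1,25],[0.01,-0.23,0,0,0,1,25],[0.01,-0.23,0,0,0,1,25],[0.01,-0.23,0,0,0,1,25],[0.01,-0.23,0,0,0,1,25],[0.01,-0.23,0,0,0,1,25],[0.01,-0.23,0,0,0,1,25]]]'
python3 - <<'E'
from h import *
for c in("top","side"):
    p,D=env.snapshot(c); cv2.imwrite(f"pics/{c}4.png",p[...,::-1])
a=cv2.resize(cv2.imread("pics/top4.png")[120:300,130:310],(400,400));b=cv2.resize(cv2.imread("pics/side4.png")[190:340,170:320],(400,400))
cv2.imwrite("pics/v4.png",np.hstack([a,b]))
E
```

```text
time_s: 10.1
tcp_pos: [560.3, 148.1, 125.2]
orientation: [0.0, 0.158, 0.988, 0.001]
contact_force: [1.9, 3.9, -2.3]
opening: 21.3
```

View pics/v4.png

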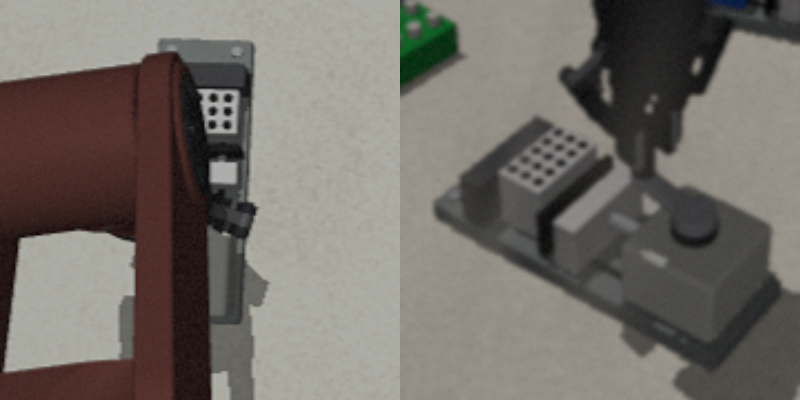

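The left half shows the jaw's pad close to the block. The right half (about 655,180) shows the crank arm pointing at the fingers, so the knob is following. I continue.

```bash
python3 -m inch '[[[0.01,-0.23,0,0,0,1,25],[0.01,-0.23,0,0,0,1,25],[0.01,-0.23,0,0,0,1,25],[0.01,-0.23,0,0,0,1,25],[0.01,-0.23,0,0,0,1,25],[0.01,-0.23,0,0,0,1,25],[0.01,-0.23,0,0,0,1,25],[0.01,-0.23,0,0,0,1,25]]]'
python3 - <<'E'
from h import *
print(env.get_state()["joint_positions"].round(2))
p,D=env.snapshot("side"); cv2.imwrite("pics/side5.png",p[...,::-1])
cv2.imwrite("pics/v5.png",cv2.resize(p[190:340,170:340,::-1],(680,600)))
E
```

```text
time_s: 11.0
tcp_pos: [532.0, 113.8, 126.0]
orientation: [0.002, 0.545, 0.839, 0.001]
contact_force: [3.3, 1.1, -3.1]
opening: 21.7
[ 0.08  0.18  1.9  -0.    1.05 -0.34]
```

View pics/v5.png

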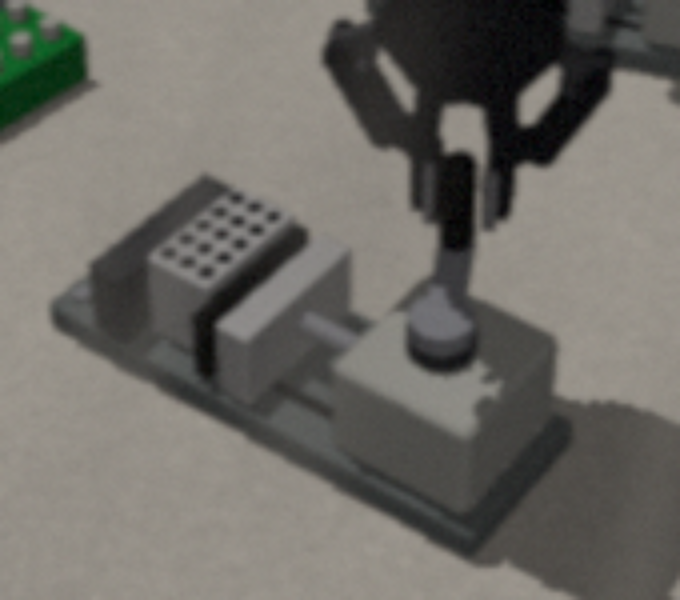

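The knob at (455,200) sits between the fingers, and the pad is now at the block. I continue until the stop shows up in the force.

```bash
python3 -m inch '[[[0.01,-0.23,0,0,0,1,25],[0.01,-0.23,0,0,0,1,25],[0.01,-0.23,0,0,0,1,25],[0.01,-0.23,0,0,0,1,25]]]'
python3 -m inch '[[[0.01,-0.23,0,0,0,1,25],[0.01,-0.23,0,0,0,1,25]]]'
python3 -m inch '[[[0.01,-0.23,0,0,0,1,25],[0.01,-0.23,0,0,0,1,25]]]'
```

```text
time_s: 11.45
tcp_pos: [510.1, 108.7, 126.3]
orientation: [0.002, 0.707, 0.708, 0.001]
contact_force: [4.7, -0.3, -2.5]
opening: 21.1
time_s: 11.65
tcp_pos: [498.9, 109.5, 126.4]
orientation: [0.002, 0.777, 0.63, 0.002]
contact_force: [6.8, -0.3, -2.9]
opening: 21.5
time_s: 11.85
tcp_pos: [491.3, 111.6, 127.1]
orientation: [0.006, 0.838, 0.546, 0.005]
contact_force: [18.5, -8.7, -13.3]
opening: 21.4
```

```bash
python3 -m inch '[[[0,-0.08,0,0,0,0,25],[0,0,0,0,0,0,25]]]'
python3 - <<'E'
from h import *
s=env.get_state();print(s["tcp_pos"].round(1),s["contact_force"].round(1))
p,D=env.snapshot("side")
cv2.imwrite("pics/v6.png",cv2.resize(p[190:340,170:340,::-1],(680,600)))
E
```

```text
time_s: 12.05
tcp_pos: [491.2, 111.3, 127.1]
orientation: [0.008, 0.837, 0.548, 0.006]
contact_force: [17.9, -8.9, -12.5]
opening: 21.3
[491.2 111.3 127.1] [ 17.9  -8.9 -12.5]
```

View pics/v6.png

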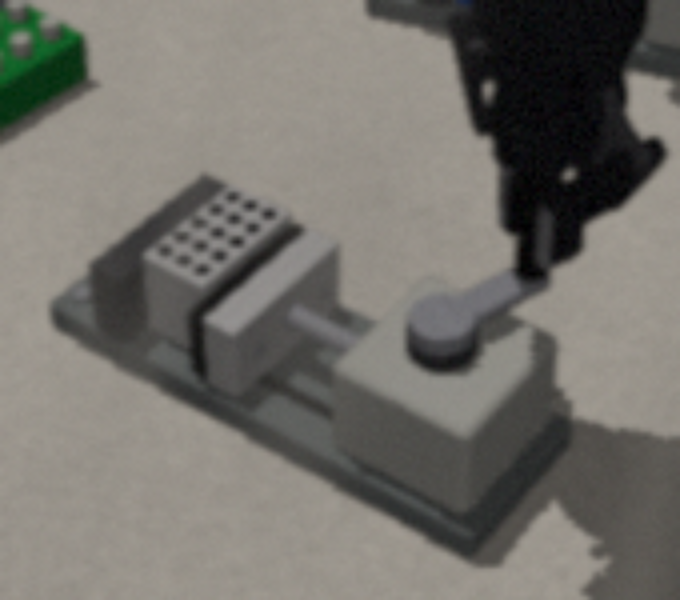

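```bash
python3 -m inch '[[[0,0.15,0,0,0,0,25],[0,0.15,0,0,0,0,30],[0,0.04,0,0,0,0,50],[0,0,0,0,0,0,50],[0,0,0,0,0,0,50],[0,0,0,0,0,0,50]]]'
python3 -m inch '[[[0,0,-0.5,0,0,0,50],[0,0,-0.9,0,0,0,50],[0,0,-0.9,0,0,0,50],[0,0,-0.9,0,0,0,50],[0,0,-0.9,0,0,0,50],[0,0,-0.9,0,0,0,50]]]'
```

```text
time_s: 12.7
tcp_pos: [491.4, 111.0, 125.7]
orientation: [-0.0, 0.838, 0.545, -0.0]
contact_force: [0.1, -0.5, -0.2]
opening: 42.4
time_s: 13.3
tcp_pos: [491.7, 110.9, 252.8]
orientation: [0.0, 0.838, 0.545, 0.0]
contact_force: [-0.5, -0.1, 0.8]
opening: 42.6
```

```bash
python3 -m inch '[[[-0.5,0.2,0,0,0,0,50],[-0.9,0.4,0,0,0,0,50],[-0.9,0.4,0,0,0,0,50],[-0.9,0.4,0,0,0,0,50],[-0.9,0.4,0,0,0,0,50],[-0.9,0.4,0,0,0,0,50],[-0.9,0.4,0,0,0,0,50],[-0.9,0.4,0,0,0,0,50],[-0.5,0.2,0,0,0,0,50]]]'
python3 - <<'E'
from h import *
V=[]
for c in("top","side"):
    p,D=env.snapshot(c);W=cloud(c,D)
    V.append(cv2.resize(p[100:260,120:280,::-1] if c=="top" else p[190:340,170:320,::-1],(400,400),interpolation=cv2.INTER_CUBIC))
    near=(abs(W[...,0]-560)<170)&(abs(W[...,1]-165)<110)&(D>0)&(W[...,2]<150)
    k=W[near&(W[...,2]>136)];print(c,"knob",len(k),k.mean(0).round(1) if len(k) else 0)
    for t in("block_a","pad_a"):
      for m in env.masks_of(c,t)[:2]:
        q=W[m["mask"]&near&(W[...,2]>(62 if t=="block_a" else 45))]
        if len(q)>9: print(t,round(m["score"],2),cv2.minAreaRect(q[:,:2].astype(np.float32)),np.median(q,0).round(1))
    q=W[near&(W[...,2]>40)&(W[...,1]>130)&(W[...,1]<190)]
    # height profile along x
    for x in range(540,720,6):
        z=q[abs(q[:,0]-x)<3][:,2]; print(x,len(z),np.median(z).round() if len(z) else None,end="; ")
    print()
cv2.imwrite("pics/v7.png",np.hstack(V))
E
```

```text
time_s: 14.2
tcp_pos: [489.9, -90.5, 250.0]
orientation: [-0.0, 0.839, 0.544, -0.001]
contact_force: [-0.3, 0.2, -0.7]
opening: 42.9
top knob 85 [493.9 110.  141.3]
block_a 0.62 ((650.2396850585938, 151.02764892578125), (68.53318786621094, 39.450870513916016), 88.3708724975586) [650.  150.3  68.4]
pad_a 0.57 ((626.7593383789062, 158.030029296875), (82.51039123535156, 10.554584503173828), 89.82221984863281) [625.9 162.2  61.1]
540 93 74.0; 546 54 72.0; 552 18 50.0; 558 19 50.0; 564 19 50.0; 570 18 51.0; 576 18 50.0; 582 18 51.0; 588 18 50.0; 594 18 50.0; 600 92 53.0; 606 92 63.0; 612 91 64.0; 618 91 63.0; 624 90 60.0; 630 117 63.0; 636 87 68.0; 642 86 68.0; 648 86 68.0; 654 85 68.0; 660 86 69.0; 666 83 69.0; 672 62 63.0; 678 91 62.0; 684 93 62.0; 690 88 63.0; 696 0 None; 702 0 None; 708 0 None; 714 0 None; 
side knob 61 [494.4 112.6 140. ]
block_a 0.79 ((651.0629272460938, 152.39349365234375), (70.8961410522461, 42.88222122192383), 87.34573364257812) [649.8 155.6  67.4]
pad_a 0.75 ((619.7759399414062, 158.1453857421875), (31.95193099975586, 84.36663818359375), 3.8518505096435547) [628.2 161.4  60.2]
pad_a 0.5 ((515.8638916015625, 139.36990356445312), (78.08995056152344, 48.21573257446289), 79.55362701416016) [500.1 133.5  93.4]
540 65 74.0; 546 45 73.0; 552 0 None; 558 0 None; 564 14 49.0; 570 17 49.0; 576 17 48.0; 582 19 49.0; 588 15 48.0; 594 17 49.0; 600 68 50.0; 606 161 58.0; 612 60 63.0; 618 62 62.0; 624 47 61.0; 630 82 61.0; 636 99 66.0; 642 72 68.0; 648 85 67.0; 654 69 67.0; 660 80 67.0; 666 80 67.0; 672 53 65.0; 678 51 62.0; 684 54 62.0; 690 56 62.0; 696 13 61.0; 702 0 None; 708 0 None; 714 0 None;
```

View pics/v7.png

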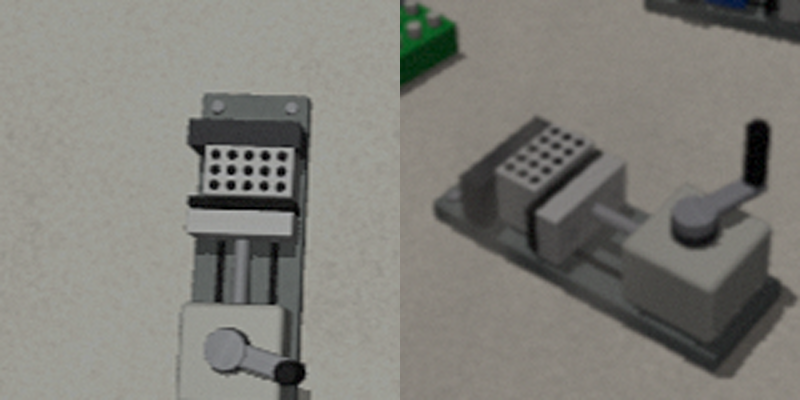

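```bash
python3 -c "
from bench import env
print(env.hand_in(), env.get_state()['contact_force'])"
```

```text
the job is handed in; nothing more can be done
the job is handed in; nothing more can be done
```

I closed clamp A (the one with the aluminium block) by caging its crank knob loosely between the fingers. I turned it clockwise along its circle, about 174° (3.0 rad), then opened the fingers, lifted off and moved clear. I handed the job in shortly after 14 s; the hand-in reports no verdict.

**Stop reached:** The push on the knob rose from about 7 N to 18–20 N (about 24 N with the vertical part), and the knob moved no further. I took this as the hard stop. I could not read the crank angle or the pad force directly. They are inferred from that rise and from the pictures, where the gap between pad and jaw has nearly closed.

**After release:** The knob stayed where the stop was felt, at about (494, 111).

**Block:** It stands about 140 mm from the crank axis along the clamp, within measuring error of touching the fixed jaw. It is square to it within about 1–2°. Its top is 67–68 mm above the table, so it is standing on the base plate. The pad is against it.

**Robot and clamp B:** The gripper is about 200 mm from the knob with no contact force. The arm never touched clamp B.

**Disagreements:** The network's masks gave wrong block outlines on the first depth measurement and one false pad detection (score 0.5), so I used neither.

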